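Stack the height spacers on the stage spindle

TASK

Thread the three aluminium spacers onto the upright spindle of the stage, the widest first at the bottom, then the medium one, then the narrowest on top, pressing each fully home before the next so that they lie flat on one another without a gap. Be gentle: the spindle must be found by feel, and its sprung seat must never be pressed down by more than 6 mm (about 12 N). Leave the glassware, box, bottle and wrench where they are.

Things in the scene. Friction and masses are not known exactly. Their poses are not given: they have to be found in the camera images.
- stage: Adjustable stage fixed to the bench: 110 mm square aluminium base plate with a black locking knob at its +y side, on it a round turntable (92 mm) and cross slide (76 mm), on top a sprung round seat with an upright spindle. Origin: centre of the base plate's underside, at bench height; z up.
- seat (a joint): How far the steel seat (68 mm diameter, upper face 50 mm above the bench) and the spindle on it have sunk, m; 0 when up, 0.008 at the stop. They are sprung: they stay up until pressed with about 7 N, then sink 1 mm per 0.8 N; let go, they rise again, damped. To be kept under 0.006 (about 12 N).
- nominal_tip (a point): Point on the base plate's centre axis at the height of the spindle's tip, 100 mm above the bench. The steel spindle is 12 mm diameter, 50 mm tall above the seat, top edge bevelled 1 mm. The stage was left off zero and locked: seat and spindle stand 4 to 6 mm to one side of this axis, in any direction, which this point does not show. They do not shift sideways.
- nominal_plungers (a point): Point on the base plate's centre axis at the height of the middle plungers. The spindle (off this axis, see nominal_tip) has three pairs of sprung brass plungers on two opposite sides, 7, 21 and 35 mm above the seat. They stand 2 mm proud, with sloping ends, and grip a spacer's bore: it does not drop down the spindle but must be pushed, with a few N, until it stops.
- spacer_large: Widest round aluminium spacer: outer diameter 62 mm, 14 mm high, with a plain 13.6 mm bore straight through, about 110 g. It lies flat. Origin: centre of its underside; z along the bore, up.
- spacer_medium: Medium round aluminium spacer: outer diameter 48 mm, 14 mm high, with a plain 13.6 mm bore straight through, about 65 g. It lies flat. Origin: centre of its underside; z along the bore, up.
- spacer_small: Narrowest round aluminium spacer: outer diameter 36 mm, 14 mm high, with a plain 13.6 mm bore straight through, about 35 g. It lies flat. Origin: centre of its underside; z along the bore, up.
- vial_a: Bystander: small amber glass vial with white cap, 26 mm diameter, 45 mm tall, upright. Origin: centre of its underside.
- vial_b: Bystander: small clear glass vial with blue cap, 26 mm diameter, 45 mm tall, upright. Origin: centre of its underside.
- beaker: Bystander: glass beaker, 68 mm diameter, 85 mm tall, upright. Origin: centre of its underside.
- cuvette_box: Bystander: flat white plastic box, 80 x 110 x 35 mm. Origin: centre of its underside.
- wrench: Bystander: steel wrench, 140 mm long along its x, lying flat. Origin: its underside, mid-length.
- wash_bottle: Bystander: white plastic bottle, 64 mm diameter, 150 mm tall, upright. Origin: centre of its underside.
There are look-alikes about, which are no part of the job. Leave any orange or pink look-alike of the spacer_large alone.

How it is judged:
By the outcome, as a careful person would: the job done as asked, in the order asked, and still so for the second after the job is handed in, with the robot touching nothing.
It also fails if it takes over 72 s, if anything falls off the work surface, if the arm or the gripper's body presses on something with over 40 N, if the wrist force passes 120 N, or if a joint passes its speed limit or range.

ROBOT

A 6-joint arm with a two-finger parallel gripper is mounted at the origin on the work surface. World frame = base frame: x ahead of the robot, y to its left, z up, the work surface at z = 0. Lengths are in m, angles in rad, forces in N, time in s.
With the tool pointing down it reaches from about 0.325 to 0.775 m from the base axis. Payload 5.5 kg.
Tool frame: the origin (TCP) lies at the centre of the arm's flange, where the gripper is bolted on; the fingertips stand 173 mm ahead of it and the grasp point (between the pads) lies 155 mm ahead of it (env.grasp_offset is the distance from the TCP to the grasp point, in m); z points along the fingers, y is the line along which they close (so a half turn about z gives the same grasp; the last joint's range is limited). The gripper opens to 85 mm and grips with 20 to 120 N. Pads are 22 mm wide; open, the fingers measure 114 mm over their backs; the gripper's body (76 mm by 85 mm) begins 54 mm behind the grasp point. The pads swing forward as they close: fully open they stand 13 mm farther back than shut.
Start: joints at [-1.321, 0.091, 1.231, -0, 1.82, -0.057], TCP at [0.181, -0.572, 0.405] pointing down, gripper open.
Joint ranges: [-2.87, 2.87], [-0.86, 2.18], [0.17, 2.46], [-1.51, 4.65], [0.06, 2.69], [-2.65, 2.65]. Speed limits (rad/s): [2.57, 2.57, 3.01, 3.14, 3.14, 3.14].

INTERFACE

Orientations are given as a rotation vector (axis times angle).
In Python, from station import env gives the robot as it stands.
- The arm moves only by the tool servo_tool, never from a script. Its argument "series" is a list of rows, each an object with "hand": the opening, from 0 (shut) to 1 (fully open); "linear": the shift along the tool's x, y, z in m, a list of three; "dr": the turn, a rotation vector about the tool's x, y, z in rad, a list of three. A call has 1 to 5 rows; each row is the pose to reach, as a shift and turn from the pose commanded when the call began, along the tool's axes at that moment; what a row does not reach only later rows make up. A row lasts 1/8 s, in which the tool goes at most 62.5 mm and 10.7 degrees, less where a joint would pass 70% of its speed; a pose out of reach is approached as far as the arm can. A call with a gripper value outside its range is refused whole. The fingers move at their own pace and stop on an object; the grip force is fixed at half the most. Time passes only in rows, so rows that repeat a pose let the fingers close. It gives the time, the measured TCP pose, the force and the opening at its end, in the units of the state.
- env.sense(): the state, without advancing time (a new reading comes with each control period).
- env.get_image(name): name is "side" or "top"; returns a dict with "frame" (384x512x3 uint8, red, green, blue), "fov_y" (degrees; the focal length in pixels is half the picture's height over the tangent of half this angle, whatever the lens; pixels are square), "cx", "cy" (the principal point, pixels), "R" (3x3) and "t" (3): a world point X has camera coordinates R X + t. Camera axes: x right, y down, z forward; pixel columns grow to the right and rows downward; lengths in m; the calibration is good to about 2 mm. A picture is of the moment at which its call begins. There is no depth.
- env.job_done(): hands the job in, once; it reports no verdict.
Trained networks look in a picture, given as the dict that the camera call returned (one of the last four; its "shot" number tells which), for a name from the list of things; names that differ only in an ending like _2 or _b are one class to them, and where a whole thing is asked for, a point or a joint stands for the part that bears it (a point fixed in the world has none). Each returns a list of dicts, best first, with "confidence" (0 to 1); they miss things now and then, are a little off and sometimes report something else, mostly with a low value. They report only what shows in the picture. A call takes as long as a camera call. They do not tell look-alikes from the thing itself.
- env.search_frame(label, picture): "bbox" ([left, top, right, bottom] in pixels, round what is visible of it).
- env.masks_of(label, picture): "mask" (384x512 bool, what is visible of it) and "bbox" ([left, top, right, bottom] in pixels, round what is visible of it).
- env.tip_of(label, picture): "location" ([column, row] in pixels: a listed point, or the origin of a listed thing).
The state is a dict: "time_s": time; "qpos": joint angles; "dq": joint speeds; "joint_efforts": joint torques, N m; "ee_pos": TCP position; "orientation": TCP orientation; "contact_force": force on the tool from outside, world axes, zero at the start; "ft_torque": the same for the moment, N m; "width": finger opening in m.
Only numpy, scipy, OpenCV 4.12 (cv2) and the standard library are available. Lean on these libraries where they do the work, as an engineer would, in place of code of your own. Each camera call takes 0.05 s, during which the arm holds its last target. There are 200 camera calls.

## Working session

There is one attempt and no reset: what is moved stays moved. The work goes in short steps, Python scripts to look and compute and a tool call to move; the robot and the scene stay as the last step left them, time stands still between calls to the robot, and variables do not carry over. Pictures are saved under pics/ and viewed, on a budget of 10 in all, crops included, one or two more only if the job needs it, and the job is handed in when it is done.

Besides the shell and the picture viewer there is one more tool, called after "Emit:" as name(argument=value, ...), one argument or row to a line, values as JSON. servo_tool: Moves the arm, as the interface text tells. Its arguments: {"type":"object","properties":{"series":{"type":"array","items":{"type":"object","properties":{"hand":{"type":"number"},"linear":{"type":"array","items":{"type":"number"}},"dr":{"type":"array","items":{"type":"number"}}}}}},"required":["series"]}

```bash
ls; mkdir -p pics
cat > h.py <<'E'
import numpy as np, cv2
from station import env
def K(p):
    f=p["frame"].shape[0]/2/np.tan(np.radians(p["fov_y"])/2); return f
def ray(p,uv,z):
    f=K(p);R=np.array(p["R"]);t=np.array(p["t"])
    d=R.T@np.array([(uv[0]-p["cx"])/f,(uv[1]-p["cy"])/f,1]);c=-R.T@t
    return c+d*(z-c[2])/d[2]
def proj(p,X):
    q=np.array(p["R"])@np.array(X)+np.array(p["t"]);return K(p)*q[0]/q[2]+p["cx"],K(p)*q[1]/q[2]+p["cy"]
E
python3 - <<'E'
from h import *
s=env.sense();print(s)
for n in("top","side"):
    p=env.get_image(n);print(n,p["fov_y"],p["cx"],p["cy"],"C",(-np.array(p["R"]).T@np.array(p["t"])).round(3), np.array(p["R"])[2].round(2),[k for k in p])
    cv2.imwrite(f"pics/{n}0.png",cv2.resize(p["frame"][:,:,::-1],(800,600),interpolation=cv2.INTER_CUBIC))
    for l in("stage","seat","spacer_large","spacer_medium","spacer_small","vial_a","vial_b","beaker","cuvette_box","wrench","wash_bottle","nominal_tip"):
        try:
            for d in env.tip_of(l,p)[:4]:
                z=0.1 if l=="nominal_tip" else 0
                print(l,round(d["confidence"],2),np.round(d["location"],1),ray(p,d["location"],z).round(3))
        except Exception as e: print(l,e)
E
```

```text
pics
{'time_s': 0.0, 'qpos': array([-1.32073012e+00,  9.18675121e-02,  1.23192370e+00,  1.20545578e-05,
        1.81980556e+00, -5.67261296e-02]), 'dq': array([-1.58646142e-03, -5.32003827e-04, -3.66882920e-04,  7.31911305e-04,
       -4.35275634e-04, -3.90812988e-05]), 'joint_efforts': array([ 5.43571441e-04, -4.58726013e+01, -4.18032002e+01, -5.37408198e-05,
        1.16572820e-02, -1.13533827e-05]), 'ee_pos': array([ 0.18119942, -0.57203916,  0.40352399]), 'orientation': array([-3.10273045e+00, -4.79720209e-01,  2.85399273e-04]), 'contact_force': array([0.01355505, 0.13448916, 0.31939498]), 'ft_torque': array([-0.01279093, -0.03964165, -0.03479055]), 'width': 0.08532052836397948}
top 47.431561964199076 253.78548189763842 182.86857321659153 C [0.387 0.012 1.444] [ 0.12 -0.02 -0.99] ['frame', 'fov_y', 'cx', 'cy', 'R', 't', 'shot']
stage 0.75 [251.6 168.4] [ 0.611 -0.005  0.   ]
seat it knows: beaker, cuvette_box, nominal_plungers, nominal_tip, spacer_large, spacer_medium, spacer_small, stage, vial, wash_bottle, wrench
spacer_large 0.86 [263.3 250.7] [ 0.339 -0.038  0.   ]
spacer_lar
[... 1165 characters left out ...]
0.71 [276.4 186.2] [ 0.526 -0.132  0.   ]
spacer_large 0.66 [328.2 190.4] [ 0.374 -0.163  0.   ]
spacer_large 0.58 [293.3 216. ] [ 0.445 -0.011  0.   ]
spacer_medium 0.62 [287.  168.5] [ 0.521 -0.242  0.   ]
spacer_small 0.63 [259.9 275.1] [0.468 0.213 0.   ]
vial_a 0.67 [300.7 195. ] [ 0.447 -0.112  0.   ]
vial_a 0.63 [286.5 249.3] [0.432 0.117 0.   ]
vial_b 0.67 [300.7 195. ] [ 0.447 -0.112  0.   ]
vial_b 0.63 [286.5 249.3] [0.432 0.117 0.   ]
beaker 0.76 [155.  267.4] [0.697 0.267 0.   ]
cuvette_box 0.77 [238.4 153.4] [ 0.705 -0.282  0.   ]
wrench 0.45 [300.7 142.3] [ 0.518 -0.44   0.   ]
wash_bottle 0.88 [170.3 335. ] [0.582 0.402 0.   ]
nominal_tip 0.57 [237.6 180. ] [0.594 0.016 0.1  ]
```

View pics/top0.png

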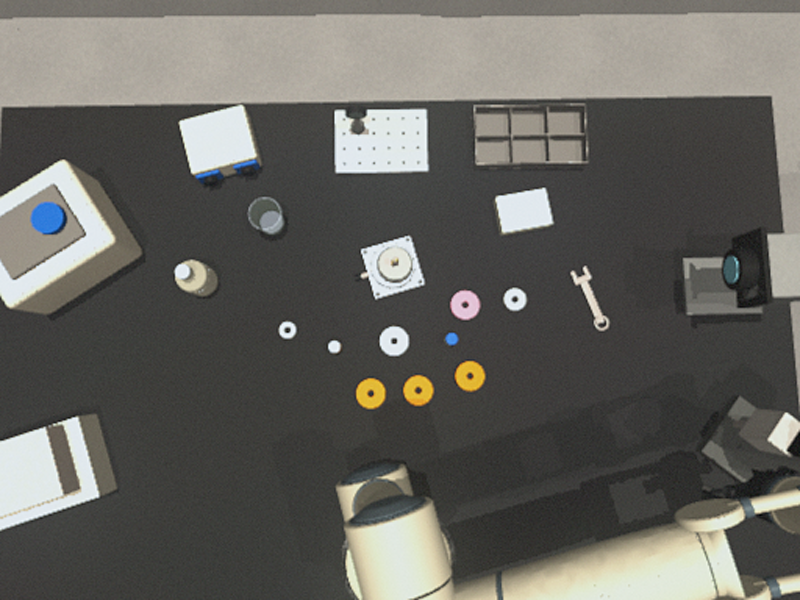

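View pics/side0.png

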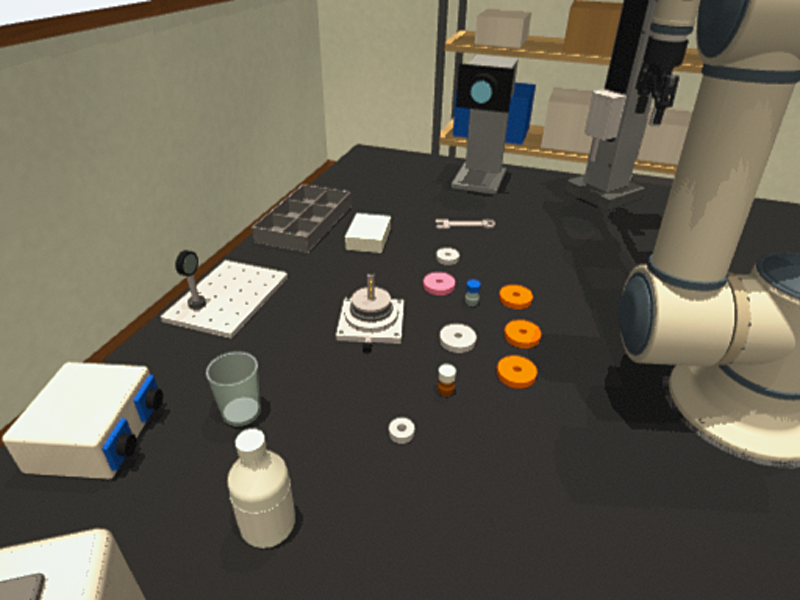

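The top view shows the white large spacer at about (394,341), medium at (515,299), small at (287,330) and the stage at (394,264). Orange and pink look-alikes are nearby. The side view agrees. Next I'll measure these more exactly.

Run:
```python
from h import *
crops=[]
for n in("top","side"):
    p=env.get_image(n);fr=p["frame"];hsv=cv2.cvtColor(fr,cv2.COLOR_RGB2HSV)
    for l,xy in(("spacer_large",(.45,-.002)),("spacer_medium",(.525,-.25)),("spacer_small",(.466,.22))):
        u,v=proj(p,[*xy,.01]);u,v=int(u),int(v);r=20
        g=fr[v-r:v+r,u-r:u+r].astype(float).mean(2);s=fr[v-r:v+r,u-r:u+r].astype(float);sat=hsv[v-r:v+r,u-r:u+r,1]
        m=((g>110)&(sat<60)).astype(np.uint8)
        k,lab,st,ce=cv2.connectedComponentsWithStats(m);i=lab[r-8:r+8,r-8:r+8];i=np.bincount(i[i>0]).argmax()
        c,_=max([(c,cv2.contourArea(c)) for c in cv2.findContours((lab==i).astype(np.uint8),0,1)[0]],key=lambda a:a[1])
        M=np.zeros_like(m);cv2.drawContours(M,[c],-1,1,-1)
        ys,xs=np.nonzero(M);a=(xs.mean()+u-r,ys.mean()+v-r)
        print(n,l,"thr",np.round(a,2),"area",M.sum(),"@z.007",ray(p,a,.007).round(4),"@z.014",ray(p,a,.014).round(4))
        for d in env.masks_of(l,p)[:4]:
            ys,xs=np.nonzero(d["mask"]);a=(xs.mean(),ys.mean());w=ray(p,a,.01)
            print("   net",round(d["confidence"],2),w.round(4))
    u,v=proj(p,[.605,0,.05]);u,v=int(u),int(v);print(n,"crop origin",u-25,v-30)
    crops.append(cv2.resize(fr[v-30:v+30,u-25:u+25],None,fx=8,fy=8,interpolation=cv2.INTER_NEAREST))
cv2.imwrite("pics/st.png",np.hstack(crops)[:,:,::-1])
```

```text
top spacer_large thr [251.98 217.95] area 296 @z.007 [ 0.446  -0.0027  0.007 ] @z.014 [ 0.4457 -0.0026  0.014 ]
   net 0.84 [ 0.3712 -0.1567  0.01  ]
   net 0.68 [ 0.4465 -0.0011  0.01  ]
   net 0.67 [ 0.3445 -0.0492  0.01  ]
   net 0.61 [ 0.6114 -0.0064  0.01  ]
top spacer_medium thr [329.22 191.17] area 180 @z.007 [ 0.5294 -0.2602  0.007 ] @z.014 [ 0.5287 -0.2589  0.014 ]
   net 0.43 [ 0.5289 -0.2581  0.01  ]
top spacer_small thr [183.59 210.94] area 106 @z.007 [0.4733 0.221  0.007 ] @z.014 [0.4729 0.22   0.014 ]
top crop origin 225 138
side spacer_large thr [292.76 215.58] area 342 @z.007 [ 0.4456 -0.0038  0.007 ] @z.014 [0.4441 0.0047 0.014 ]
   net 0.78 [ 0.3692 -0.1524  0.01  ]
   net 0.66 [ 0.518  -0.1463  0.01  ]
   net 0.65 [0.3375 0.053  0.01  ]
   net 0.65 [ 0.3421 -0.0453  0.01  ]
side spacer_medium thr [286.11 163.1 ] area 122 @z.007 [ 0.5292 -0.2631  0.007 ] @z.014 [ 0.5268 -0.2515  0.014 ]
   net 0.61 [0.7331 0.2255 0.01  ]
side spacer_small thr [256.57 274.64] area 216 @z.007 [0.4737 0.2199 0.007 ] @z.014 [0.472  0.2257 0.014 ]
   net 0.58 [0.4722 0.2257 0.01  ]
side crop origin 210 161
```

View pics/st.png

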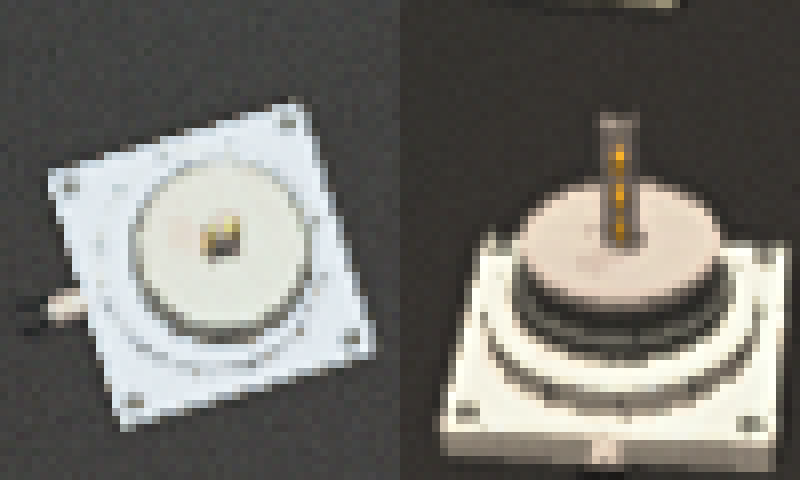

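The left crop (top view) shows the cream seat centred at about (223,243) in crop pixels, with the spindle tip at about (222,235). In the right crop (side view) the seat is centred at about (619,241) and the spindle column runs at 619.

Run:
```python
from h import *
from scipy.optimize import least_squares
a=np.linspace(0,2*np.pi,200);R_=[]
# extents in full pixels (edge coords, pixel centre convention -0.5): L,R,T,B of seat disc
obs={"top":[225+135/8,225+312/8,138+155/8,None],"side":[210+119.5/8,210+320.5/8,161+178/8,161+305/8]}
P={n:env.get_image(n) for n in obs}
def ext(p,c):
    q=np.array([proj(p,[c[0]+.034*np.cos(t),c[1]+.034*np.sin(t),.05]) for t in a]);return [q[:,0].min(),q[:,0].max(),q[:,1].min(),q[:,1].max()]
def res(c,names):
    return [e-(o-.5) for n in names for e,o in zip(ext(P[n],c),obs[n]) if o is not None]
for ns in(["top"],["side"],["top","side"]):
    s=least_squares(res,[.605,0],args=(ns,));print(ns,s.x.round(4),np.round(s.fun,2))
print("tip side",ray(P["side"],(210+219/8-.5,161+118/8-.5),.1),"tip top",ray(P["top"],(225+222/8-.5,138+238/8-.5),.09))
for n in P: print([ (n,ray(P[n],d["location"],.1).round(4)) for d in env.tip_of("nominal_tip",P[n])])
```

```text
['top'] [ 0.6073 -0.007 ] [ 0.52 -0.52  0.  ]
['side'] [ 0.6042 -0.0058] [-0.03  0.03  0.7  -0.63]
['top', 'side'] [ 0.6052 -0.0067] [ 0.46 -0.59  0.64 -0.25 -0.21  0.46 -0.9 ]
tip side [ 0.60334904 -0.00465839  0.1       ] tip top [ 0.6010586  -0.00586059  0.09      ]
[('top', array([ 0.606 , -0.0032,  0.1   ])), ('top', array([0.5702, 0.3719, 0.1   ])), ('top', array([ 0.6953, -0.2573,  0.1   ]))]
[('side', array([0.6098, 0.0025, 0.1   ]))]
```

```bash
cat >> h.py <<'E'
from scipy.spatial.transform import Rotation as Ro
def plan(xyz,yaw=0.):
    s=env.sense();R=Ro.from_rotvec(s["orientation"]);G=Ro.from_euler("z",yaw)*Ro.from_rotvec([np.pi,0,0])
    print("t",round(s["time_s"],2),"pos",s["ee_pos"].round(4),"F",s["contact_force"].round(2),"T",s["ft_torque"].round(3),"w",round(s["width"],4))
    print("linear",R.inv().apply(np.array(xyz)-s["ee_pos"]).round(4),"dr",(R.inv()*G).as_rotvec().round(4))
E
python3 -c "
from h import *
plan([.446,-.003,.25])"
```

```text
t 1.8 pos [ 0.1812 -0.572   0.4047] F [ 0.04 -0.27 -0.46] T [-0.041 -0.05  -0.008] w 0.0852
linear [ 0.4243 -0.4625  0.1547] dr [ 1.000e-04 -0.000e+00  3.068e-01]
```

Emit:
servo_tool(
  series=[
    {"hand": 1,"linear": [0.424,-0.4625,0.1547],"dr": [0,0,0.3068]},
    {"hand": 1,"linear": [0.424,-0.4625,0.1547],"dr": [0,0,0.3068]},
    {"hand": 1,"linear": [0.424,-0.4625,0.1547],"dr": [0,0,0.3068]},
    {"hand": 1,"linear": [0.424,-0.4625,0.1547],"dr": [0,0,0.3068]},
    {"hand": 1,"linear": [0.424,-0.4625,0.1547],"dr": [0,0,0.3068]},
  ],
)

```text
time_s: 2.42
ee_pos: [0.3095, -0.295, 0.3296]
orientation: [3.141, -0.001, 0.001]
contact_force: [1.3, 0.5, 0.4]
width: 0.0851
```

```bash
python3 -c "
from h import *
plan([.446,-.003,.23])"
```

```text
t 2.42 pos [ 0.3095 -0.295   0.3296] F [1.28 0.46 0.36] T [-0.008 -0.03   0.003] w 0.0851
linear [ 0.1363 -0.2922  0.0995] dr [ 0.0006 -0.0008 -0.0006]
```

Emit:
servo_tool(
  series=[
    {"hand": 1,"linear": [0.1363,-0.2922,0.0995],"dr": [0,0,0]},
    {"hand": 1,"linear": [0.1363,-0.2922,0.0995],"dr": [0,0,0]},
    {"hand": 1,"linear": [0.1363,-0.2922,0.0995],"dr": [0,0,0]},
    {"hand": 1,"linear": [0.1363,-0.2922,0.0995],"dr": [0,0,0]},
    {"hand": 1,"linear": [0.1363,-0.2922,0.0995],"dr": [0,0,0]},
  ],
)

```text
time_s: 3.05
ee_pos: [0.4358, -0.0243, 0.2377]
orientation: [3.141, 0.0, 0.003]
contact_force: [0.8, -0.9, 0.8]
width: 0.0855
```

Emit:
servo_tool(
  series=[
    {"hand": 1,"linear": [0,0,0],"dr": [0,0,0]},
  ],
)

```text
time_s: 3.18
ee_pos: [0.4356, -0.0226, 0.236]
orientation: [-3.14, -0.011, 0.004]
contact_force: [-0.4, -0.0, 0.6]
width: 0.0853
```

Emit:
servo_tool(
  series=[
    {"hand": 1,"linear": [0.0104,-0.0196,0.02],"dr": [0,0,0]},
    {"hand": 1,"linear": [0.0104,-0.0196,0.045],"dr": [0,0,0]},
    {"hand": 1,"linear": [0.0104,-0.0196,0.064],"dr": [0,0,0]},
    {"hand": 1,"linear": [0.0104,-0.0196,0.064],"dr": [0,0,0]},
  ],
)

```text
time_s: 3.68
ee_pos: [0.445, -0.0074, 0.1726]
orientation: [3.141, -0.002, -0.005]
contact_force: [-0.0, -0.1, -0.9]
width: 0.0851
```

Emit:
servo_tool(
  series=[
    {"hand": 0.5,"linear": [0,0,0],"dr": [0,0,0]},
    {"hand": 0.5,"linear": [0,0,0],"dr": [0,0,0]},
    {"hand": 0.5,"linear": [0,0,0],"dr": [0,0,0]},
    {"hand": 0.5,"linear": [0,0,0],"dr": [0,0,0]},
  ],
)

```text
time_s: 4.18
ee_pos: [0.4465, -0.0069, 0.1759]
orientation: [3.141, -0.0, 0.006]
contact_force: [-1.5, 0.3, 6.5]
width: 0.0588
```

Emit:
servo_tool(
  series=[
    {"hand": 1,"linear": [0,0,0],"dr": [0,0,0]},
    {"hand": 1,"linear": [0,0,0],"dr": [0,0,0]},
    {"hand": 1,"linear": [0,0,0],"dr": [0,0,0]},
    {"hand": 1,"linear": [0,0,0],"dr": [0,0,0]},
  ],
)

```text
time_s: 4.68
ee_pos: [0.4457, -0.0067, 0.1735]
orientation: [-3.142, 0.0, 0.001]
contact_force: [-0.3, 0.2, 0.3]
width: 0.0854
```

Run:
```python
from h import *
plan([.446,-.003,.17])
p=env.get_image("side");u,v=map(int,proj(p,[.446,0,.03]))
cv2.imwrite("pics/g1.png",cv2.resize(p["frame"][v-40:v+35,u-50:u+50],None,fx=8,fy=8)[:,:,::-1])
```

```text
t 4.67 pos [ 0.4457 -0.0067  0.1735] F [-0.3   0.22  0.32] T [ 0.015 -0.003  0.009] w 0.0854
linear [ 0.0003 -0.0037  0.0035] dr [-0.      0.0004 -0.    ]
```

View pics/g1.png

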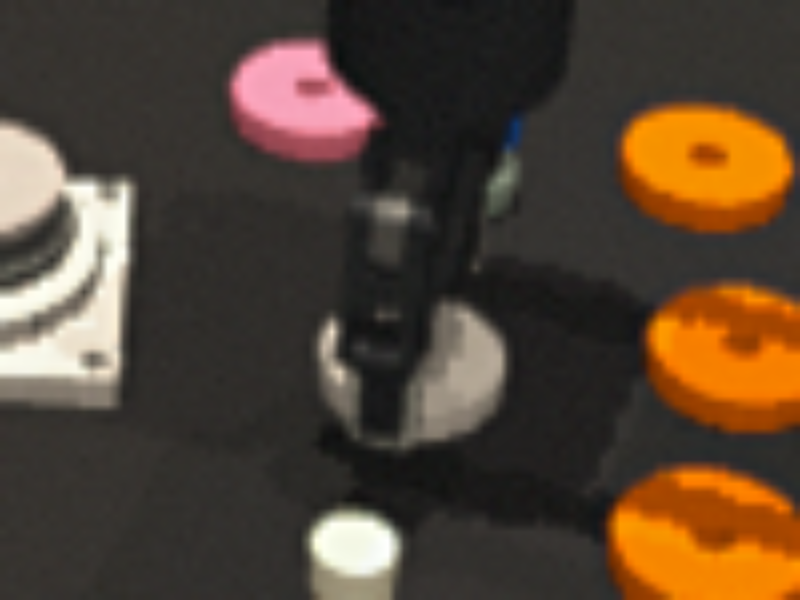

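Run:
```python
from h import *
p=env.get_image("side");u,v=map(int,proj(p,[.446,0,.03]))
f=lambda X:[round(8*(a-b+o),0) for a,b,o in zip(proj(p,X),(u,v),(50,40))]
print("disc c top",f([.446,-.003,.014]),"xmin",f([.415,-.003,.014]),"xmax",f([.477,-.003,.014]),"y+",f([.446,.028,.014]),"y+ bottom",f([.446,.028,0]))
for z in(0.0,.0135): print("tip +y",z,f([.4457,.036,z]),f([.4457,.05,z]))
```

```text
disc c top [np.float64(406.0), np.float64(357.0)] xmin [np.float64(498.0), np.float64(377.0)] xmax [np.float64(315.0), np.float64(338.0)] y+ [np.float64(384.0), np.float64(415.0)] y+ bottom [np.float64(381.0), np.float64(448.0)]
tip +y 0.0 [np.float64(376.0), np.float64(463.0)] [np.float64(365.0), np.float64(491.0)]
tip +y 0.0135 [np.float64(379.0), np.float64(432.0)] [np.float64(368.0), np.float64(459.0)]
```

The near finger tip is just outside the disc's rim at (385,440), and the disc hasn't moved. The grip was shallow and off-centre, so I'll centre the tool and go 4 mm lower.

Emit:
servo_tool(
  series=[
    {"hand": 1,"linear": [0,-0.0037,0.004],"dr": [0,0,0]},
    {"hand": 1,"linear": [0,-0.0037,0.004],"dr": [0,0,0]},
  ],
)

```text
time_s: 5.03
ee_pos: [0.4455, -0.0027, 0.1691]
orientation: [-3.141, -0.001, 0.002]
contact_force: [0.3, -0.8, -0.4]
width: 0.0853
```

Emit:
servo_tool(
  series=[
    {"hand": 0.65,"linear": [0,0,0],"dr": [0,0,0]},
    {"hand": 0.65,"linear": [0,0,0],"dr": [0,0,0]},
    {"hand": 0.65,"linear": [0,0,0],"dr": [0,0,0]},
  ],
)

```text
time_s: 5.4
ee_pos: [0.446, -0.003, 0.1703]
orientation: [3.141, -0.0, 0.002]
contact_force: [0.2, -0.6, 3.3]
width: 0.0585
```

Emit:
servo_tool(
  series=[
    {"hand": 0.5,"linear": [0,0,0],"dr": [0,0,0]},
    {"hand": 0.5,"linear": [0,0,0],"dr": [0,0,0]},
  ],
)

```text
time_s: 5.65
ee_pos: [0.446, -0.003, 0.1703]
orientation: [3.141, -0.0, 0.002]
contact_force: [0.2, 0.3, 4.9]
width: 0.0586
```

Emit:
servo_tool(
  series=[
    {"hand": 1,"linear": [0,0,0],"dr": [0,0,0]},
    {"hand": 1,"linear": [0,0,0],"dr": [0,0,0]},
    {"hand": 1,"linear": [0,0,0],"dr": [0,0,0.2]},
  ],
)

```text
time_s: 6.02
ee_pos: [0.4455, -0.0029, 0.1691]
orientation: [-3.127, 0.3, 0.002]
contact_force: [-0.5, -0.9, -0.4]
width: 0.0859
```

```bash
python3 -c "
from h import *
print(env.sense()['qpos'].round(3));plan([.446,-.003,.17])"
```

```text
[-0.083 -0.251  1.976  0.     1.417  1.679]
t 6.03 pos [ 0.4455 -0.0029  0.1691] F [-0.53 -0.88 -0.4 ] T [0.018 0.013 0.007] w 0.0859
linear [ 0.0005 -0.     -0.0009] dr [-0.      0.0012 -0.1915]
```

Emit:
servo_tool(
  series=[
    {"hand": 1,"linear": [0,0,0],"dr": [0,0,-0.18]},
    {"hand": 1,"linear": [0,0,0],"dr": [0,0,-0.36]},
    {"hand": 1,"linear": [0,0,0],"dr": [0,0,-0.54]},
    {"hand": 1,"linear": [0,0,0],"dr": [0,0,-0.72]},
    {"hand": 1,"linear": [0,0,0],"dr": [0,0,-0.9]},
  ],
)

```text
time_s: 6.65
ee_pos: [0.4455, -0.0029, 0.1692]
orientation: [-2.941, -1.104, 0.001]
contact_force: [-0.1, 0.3, 0.3]
width: 0.0857
```

Emit:
servo_tool(
  series=[
    {"hand": 1,"linear": [0,0,0],"dr": [0,0,-0.18]},
    {"hand": 1,"linear": [0,0,0],"dr": [0,0,-0.36]},
    {"hand": 1,"linear": [0,0,0],"dr": [0,0,-0.54]},
    {"hand": 1,"linear": [0,0,0],"dr": [0,0,-0.72]},
    {"hand": 1,"linear": [0,0,0],"dr": [0,0,-0.867]},
  ],
)

```text
time_s: 7.28
ee_pos: [0.4455, -0.0029, 0.1691]
orientation: [-2.205, -2.236, 0.001]
contact_force: [-0.5, -0.7, -0.2]
width: 0.0852
```

Emit:
servo_tool(
  series=[
    {"hand": 0.6,"linear": [0,0,0],"dr": [0,0,0]},
    {"hand": 0.6,"linear": [0,0,0],"dr": [0,0,0]},
    {"hand": 0.6,"linear": [0,0,0],"dr": [0,0,0]},
    {"hand": 0.5,"linear": [0,0,0],"dr": [0,0,0]},
  ],
)

```text
time_s: 7.78
ee_pos: [0.4459, -0.003, 0.1704]
orientation: [2.214, 2.228, 0.001]
contact_force: [-1.7, 0.3, 5.7]
width: 0.0596
```

```bash
python3 -c "
from h import *
print(env.sense()['qpos'].round(3));plan([.446,-.003,.17],np.pi/2)"
```

```text
[-0.083 -0.252  1.975  0.     1.418 -0.09 ]
t 7.78 pos [ 0.4459 -0.003   0.1704] F [-1.66  0.26  5.74] T [ 0.016  0.362 -0.049] w 0.0596
linear [-0.      0.0001  0.0004] dr [ 0.0006 -0.      0.0065]
```

Emit:
servo_tool(
  series=[
    {"hand": 0.5,"linear": [0,0,-0.04],"dr": [0,0,0]},
    {"hand": 0.5,"linear": [0,0,-0.085],"dr": [0,0,0]},
    {"hand": 0.5,"linear": [-0.001,0.04,-0.117],"dr": [0,0,0]},
    {"hand": 0.5,"linear": [-0.003,0.08,-0.117],"dr": [0,0,0]},
    {"hand": 0.5,"linear": [-0.003,0.12,-0.117],"dr": [0,0,0]},
  ],
)

```text
time_s: 8.4
ee_pos: [0.567, -0.005, 0.2867]
orientation: [2.214, 2.228, 0.0]
contact_force: [-0.2, 0.4, -0.3]
width: 0.06
```

Emit:
servo_tool(
  series=[
    {"hand": 0.5,"linear": [0,0.03,0],"dr": [0,0,0]},
    {"hand": 0.5,"linear": [0,0.038,0],"dr": [0,0,0]},
    {"hand": 0.5,"linear": [0,0.038,0],"dr": [0,0,0]},
    {"hand": 0.5,"linear": [0,0.038,0],"dr": [0,0,0]},
  ],
)

```text
time_s: 8.9
ee_pos: [0.603, -0.0046, 0.2867]
orientation: [-2.212, -2.23, 0.001]
contact_force: [-1.0, -0.1, -0.7]
width: 0.0598
```

Run:
```python
from h import *
plan([.604,-.006,.28],np.pi/2)
cr=[]
for n in("top","side"):
    p=env.get_image(n);u,v=map(int,proj(p,[.604,-.006,.1]))
    cr.append(cv2.resize(p["frame"][v-30:v+30,u-25:u+25],None,fx=8,fy=8))
    if n=="side":
        f=lambda X:[round(8*(a-b+o)) for a,b,o in zip(proj(p,X),(u,v),(25,30))]
        e=env.sense()["ee_pos"];print([f([e[0]+dx,e[1]+dy,e[2]-.170]) for dx,dy in((.031,0),(-.031,0),(0,.031),(0,0))], "tip",f([.604,-.006,.1]))
cv2.imwrite("pics/g2.png",np.hstack(cr)[:,:,::-1])
```

```text
t 8.9 pos [ 0.603  -0.0046  0.2867] F [-1.04 -0.12 -0.66] T [0.002 0.032 0.037] w 0.0598
linear [-0.0015  0.001   0.0067] dr [-0.0005 -0.      0.0083]
[[118, 189], [297, 223], [172, 255], [207, 206]] tip [207, 248]
```

View pics/g2.png

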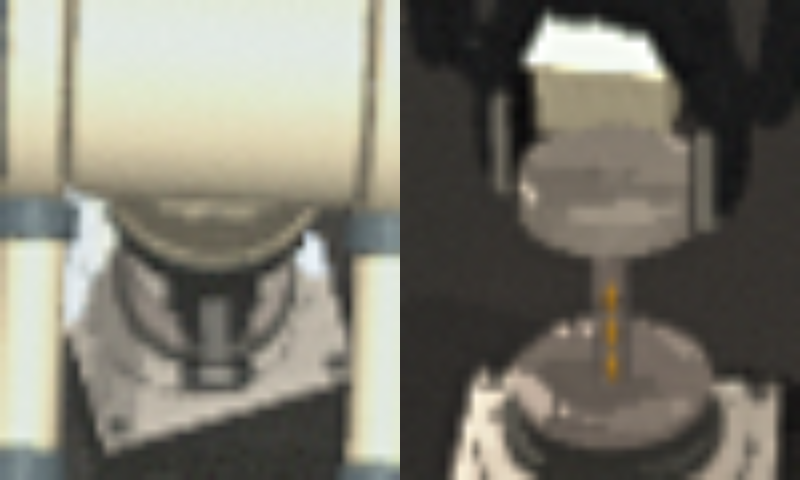

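The side view shows the disc held level. Its span is crop x 519 to 697 and the spindle column is at x≈611, about 1 mm toward −x of the disc's centre. I'll lower it gently to feel for the tip.

Emit:
servo_tool(
  series=[
    {"hand": 0.5,"linear": [-0.0012,-0.0005,0.01],"dr": [0,0,0]},
    {"hand": 0.5,"linear": [-0.0012,-0.0005,0.015],"dr": [0,0,0]},
    {"hand": 0.5,"linear": [-0.0012,-0.0005,0.017],"dr": [0,0,0]},
    {"hand": 0.5,"linear": [-0.0012,-0.0005,0.0185],"dr": [0,0,0]},
  ],
)

```text
time_s: 9.5
ee_pos: [0.6031, -0.0059, 0.2693]
orientation: [2.212, 2.231, 0.0]
contact_force: [-3.0, -1.2, 6.2]
width: 0.0598
```

```bash
python3 -c "
from h import *
plan([.6025,-.006,.267],np.pi/2)"
```

```text
t 9.5 pos [ 0.6031 -0.0059  0.2693] F [-3.01 -1.22  6.2 ] T [ 0.009  0.682 -0.013] w 0.0598
linear [-0.0001 -0.0006  0.0023] dr [0.0004 0.0003 0.0086]
```

Emit:
servo_tool(
  series=[
    {"hand": 0.5,"linear": [-0.0004,-0.0006,0],"dr": [0,0,0]},
    {"hand": 0.5,"linear": [-0.0004,-0.0012,0],"dr": [0,0,0]},
  ],
)

```text
time_s: 9.75
ee_pos: [0.6023, -0.0061, 0.2698]
orientation: [2.211, 2.23, 0.003]
contact_force: [-0.6, 0.8, 5.1]
width: 0.0598
```

```bash
python3 -c "
from h import *
plan([.6025,-.006,.267],np.pi/2)"
```

```text
t 9.75 pos [ 0.6023 -0.0061  0.2698] F [-0.6   0.76  5.06] T [0.092 0.037 0.019] w 0.0598
linear [0.0001 0.0002 0.0028] dr [ 0.0025 -0.0002  0.0088]
```

Emit:
servo_tool(
  series=[
    {"hand": 0.5,"linear": [0,0.0008,0],"dr": [0,0,0]},
    {"hand": 0.5,"linear": [0,0.0008,0],"dr": [0,0,0]},
  ],
)

```text
time_s: 10.0
ee_pos: [0.6029, -0.0061, 0.2697]
orientation: [2.211, 2.231, 0.001]
contact_force: [-3.8, 0.7, 5.0]
width: 0.0597
```

Emit:
servo_tool(
  series=[
    {"hand": 0.5,"linear": [0.0012,0,0],"dr": [0,0,0]},
    {"hand": 0.5,"linear": [0.0012,0,0],"dr": [0,0,0]},
  ],
)

```text
time_s: 10.25
ee_pos: [0.603, -0.005, 0.2688]
orientation: [2.211, 2.23, 0.002]
contact_force: [0.1, 0.4, -0.2]
width: 0.0604
```

Emit:
servo_tool(
  series=[
    {"hand": 0.5,"linear": [0,-0.0012,0],"dr": [0,0,0]},
    {"hand": 0.5,"linear": [0,-0.0012,0],"dr": [0,0,0]},
  ],
)

```text
time_s: 10.5
ee_pos: [0.6022, -0.0048, 0.2684]
orientation: [2.21, 2.23, 0.003]
contact_force: [5.1, 1.2, -0.6]
width: 0.0601
```

It dropped in: Fz fell to 0 at (0.603, −0.005), and it now bears on the bore wall. I'll centre it and lower.

Emit:
servo_tool(
  series=[
    {"hand": 0.5,"linear": [0,0.001,0.001],"dr": [0,0,0]},
    {"hand": 0.5,"linear": [0,0.001,0.003],"dr": [0,0,0]},
    {"hand": 0.5,"linear": [0,0.001,0.006],"dr": [0,0,0]},
    {"hand": 0.5,"linear": [0,0.001,0.008],"dr": [0,0,0]},
    {"hand": 0.5,"linear": [0,0.001,0.008],"dr": [0,0,0]},
  ],
)

```text
time_s: 11.12
ee_pos: [0.6028, -0.0049, 0.26]
orientation: [2.211, 2.231, 0.001]
contact_force: [4.9, 2.5, 0.0]
width: 0.0601
```

```bash
python3 -c "
from h import *
plan([.603,-.005,.22],np.pi/2)"
```

```text
t 11.12 pos [ 0.6028 -0.0049  0.26  ] F [4.92 2.49 0.02] T [ 0.333 -0.82  -0.018] w 0.0601
linear [-0.0002  0.0001  0.04  ] dr [ 0.0006 -0.0003  0.0088]
```

Emit:
servo_tool(
  series=[
    {"hand": 0.5,"linear": [0.0004,0.0008,0],"dr": [0,0,0]},
    {"hand": 0.5,"linear": [0.0004,0.0008,0],"dr": [0,0,0]},
  ],
)

```text
time_s: 11.38
ee_pos: [0.6033, -0.0047, 0.2599]
orientation: [-2.211, -2.23, 0.002]
contact_force: [2.0, 0.5, 0.1]
width: 0.06
```

Emit:
servo_tool(
  series=[
    {"hand": 0.5,"linear": [0,0.0005,0],"dr": [0,0,0]},
    {"hand": 0.5,"linear": [0,0.0005,0],"dr": [0,0,0]},
  ],
)

```text
time_s: 11.62
ee_pos: [0.6037, -0.0047, 0.2596]
orientation: [-2.211, -2.23, 0.002]
contact_force: [-0.3, 0.5, -1.0]
width: 0.0601
```

Emit:
servo_tool(
  series=[
    {"hand": 0.5,"linear": [0,0.0003,0.003],"dr": [0,0,0]},
    {"hand": 0.5,"linear": [0,0.0003,0.006],"dr": [0,0,0]},
    {"hand": 0.5,"linear": [0,0.0003,0.009],"dr": [0,0,0]},
    {"hand": 0.5,"linear": [0,0.0003,0.011],"dr": [0,0,0]},
  ],
)

```text
time_s: 12.12
ee_pos: [0.6042, -0.0046, 0.249]
orientation: [-2.212, -2.231, 0.0]
contact_force: [0.2, 1.4, 1.7]
width: 0.06
```

```bash
python3 -c "
from h import *
plan([.604,-.0047,.22],np.pi/2)"
```

```text
t 12.12 pos [ 0.6042 -0.0046  0.249 ] F [0.2  1.39 1.7 ] T [0.131 0.003 0.008] w 0.06
linear [-0.0001 -0.0002  0.029 ] dr [-0.0002 -0.      0.0087]
```

Emit:
servo_tool(
  series=[
    {"hand": 0.5,"linear": [0.0002,0,0.003],"dr": [0,0,0]},
    {"hand": 0.5,"linear": [0.0002,0,0.006],"dr": [0,0,0]},
    {"hand": 0.5,"linear": [0.0002,0,0.009],"dr": [0,0,0]},
    {"hand": 0.5,"linear": [0.0002,0,0.012],"dr": [0,0,0]},
  ],
)

```text
time_s: 12.62
ee_pos: [0.6043, -0.0044, 0.237]
orientation: [-2.212, -2.231, 0.0]
contact_force: [0.3, 0.2, 1.4]
width: 0.0602
```

Emit:
servo_tool(
  series=[
    {"hand": 0.5,"linear": [0,0,0.003],"dr": [0,0,0]},
    {"hand": 0.5,"linear": [0,0,0.006],"dr": [0,0,0]},
    {"hand": 0.5,"linear": [0,0,0.009],"dr": [0,0,0]},
    {"hand": 0.5,"linear": [0,0,0.011],"dr": [0,0,0]},
  ],
)

```text
time_s: 13.12
ee_pos: [0.6043, -0.0044, 0.2263]
orientation: [2.212, 2.231, 0.0]
contact_force: [-0.2, -0.1, 2.5]
width: 0.0601
```

Run:
```python
from h import *
plan([.604,-.0047,.22],np.pi/2)
p=env.get_image("side");u,v=map(int,proj(p,[.604,-.006,.07]))
cv2.imwrite("pics/g3.png",cv2.resize(p["frame"][v-30:v+30,u-40:u+40],None,fx=10,fy=10)[:,:,::-1])
```

```text
t 13.12 pos [ 0.6043 -0.0044  0.2263] F [-0.19 -0.05  2.55] T [ 0.174  0.044 -0.029] w 0.0601
linear [-0.0003 -0.0003  0.0063] dr [ 0.0003 -0.      0.0087]
```

View pics/g3.png

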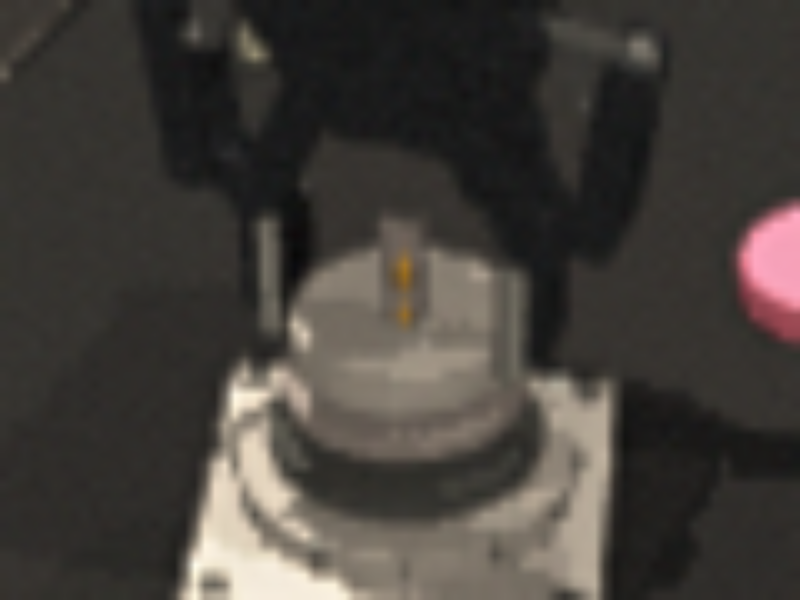

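The spacer is on the spindle, about 6 mm above the seat. The finger tips are near its underside, so I'll regrip 5 mm higher and then press home.

Emit:
servo_tool(
  series=[
    {"hand": 0.9,"linear": [0,0,0],"dr": [0,0,0]},
    {"hand": 0.9,"linear": [0,0,0],"dr": [0,0,0]},
    {"hand": 0.9,"linear": [0,0,-0.0045],"dr": [0,0,0]},
    {"hand": 0.5,"linear": [0,0,-0.0045],"dr": [0,0,0]},
    {"hand": 0.5,"linear": [0,0,-0.0045],"dr": [0,0,0]},
  ],
)

```text
time_s: 13.8
ee_pos: [0.6043, -0.0044, 0.2308]
orientation: [2.212, 2.231, 0.0]
contact_force: [0.4, 0.3, 0.3]
width: 0.0589
```

Emit:
servo_tool(
  series=[
    {"hand": 0.5,"linear": [0,0,0],"dr": [0,0,0]},
    {"hand": 0.5,"linear": [0,0,0.002],"dr": [0,0,0]},
  ],
)

```text
time_s: 14.05
ee_pos: [0.6043, -0.0044, 0.2289]
orientation: [2.212, 2.231, 0.0]
contact_force: [-0.6, 0.6, 0.4]
width: 0.059
```

Emit:
servo_tool(
  series=[
    {"hand": 0.5,"linear": [0,0,0.001],"dr": [0,0,0]},
    {"hand": 0.5,"linear": [0,0,0.002],"dr": [0,0,0]},
  ],
)

```text
time_s: 14.3
ee_pos: [0.6043, -0.0044, 0.2266]
orientation: [2.212, 2.231, 0.0]
contact_force: [-0.9, -0.1, 1.7]
width: 0.0586
```

Emit:
servo_tool(
  series=[
    {"hand": 0.5,"linear": [0,0,0.0008],"dr": [0,0,0]},
    {"hand": 0.5,"linear": [0,0,0.0015],"dr": [0,0,0]},
  ],
)

```text
time_s: 14.55
ee_pos: [0.6043, -0.0044, 0.2261]
orientation: [2.211, 2.231, 0.0]
contact_force: [-1.8, 0.1, 5.7]
width: 0.059
```

Emit:
servo_tool(
  series=[
    {"hand": 0.5,"linear": [0,0,0.0008],"dr": [0,0,0]},
    {"hand": 0.5,"linear": [0,0,0.0012],"dr": [0,0,0]},
  ],
)

```text
time_s: 14.8
ee_pos: [0.6042, -0.0044, 0.2251]
orientation: [2.211, 2.231, 0.0]
contact_force: [-2.5, 0.3, 6.3]
width: 0.0587
```

Emit:
servo_tool(
  series=[
    {"hand": 0.5,"linear": [0,0,0.0006],"dr": [0,0,0]},
    {"hand": 0.5,"linear": [0,0,0.001],"dr": [0,0,0]},
  ],
)

```text
time_s: 15.05
ee_pos: [0.6042, -0.0044, 0.2243]
orientation: [2.211, 2.231, 0.0]
contact_force: [-3.9, 0.4, 7.0]
width: 0.0586
```

Run:
```python
from h import *
plan([.604,-.0047,.22],np.pi/2)
p=env.get_image("side");u,v=map(int,proj(p,[.604,-.006,.07]))
cv2.imwrite("pics/g4.png",cv2.resize(p["frame"][v-30:v+30,u-40:u+40],None,fx=10,fy=10)[:,:,::-1])
f=lambda X:[round(10*(a-b+o)) for a,b,o in zip(proj(p,X),(u,v),(40,30))]
for z in(.05,.064):print(z,[f([.6042+dx,-.0044+dy,z]) for dx,dy in((.031,0),(-.031,0),(-.0065,.0303),(0,.031))])
```

```text
t 15.05 pos [ 0.6042 -0.0044  0.2243] F [-3.89  0.41  7.  ] T [0.009 0.71  0.023] w 0.0586
linear [-0.0003 -0.0002  0.0043] dr [0.0006 0.0002 0.0087]
0.05 [[292, 346], [507, 390], [381, 436], [356, 432]]
0.064 [[290, 304], [507, 348], [380, 392], [355, 389]]
```

View pics/g4.png

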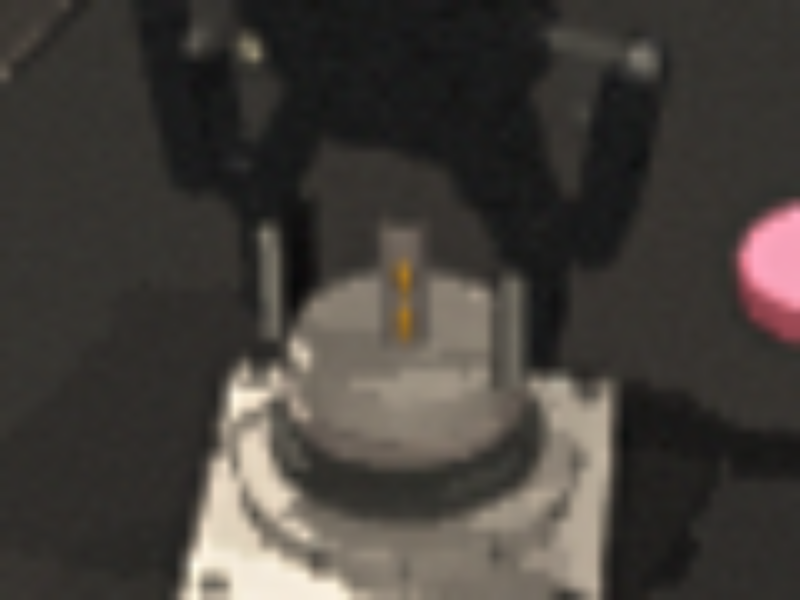

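The seat has begun to sink slightly (spindle tip moved from row 215 to about 225) under 7 N. The spacer's own height estimate, 0.049 m, agrees, so the large spacer is home. I'll release it and go to the medium one.

Emit:
servo_tool(
  series=[
    {"hand": 0.9,"linear": [0,0,0],"dr": [0,0,0]},
    {"hand": 0.9,"linear": [0,0,0],"dr": [0,0,0]},
    {"hand": 1,"linear": [0,0,-0.005],"dr": [0,0,0]},
    {"hand": 1,"linear": [0,0,-0.035],"dr": [0,0,0]},
    {"hand": 1,"linear": [0,0,-0.075],"dr": [0,0,0]},
  ],
)

```text
time_s: 15.72
ee_pos: [0.604, -0.0044, 0.2975]
orientation: [-2.21, -2.229, 0.003]
contact_force: [0.1, 0.0, 0.1]
width: 0.0856
```

Emit:
servo_tool(
  series=[
    {"hand": 1,"linear": [-0.045,-0.012,0],"dr": [0,0,0.18]},
    {"hand": 1,"linear": [-0.1,-0.03,0.01],"dr": [0,0,0.36]},
    {"hand": 1,"linear": [-0.15,-0.045,0.02],"dr": [0,0,0.54]},
    {"hand": 1,"linear": [-0.2,-0.06,0.04],"dr": [0,0,0.72]},
    {"hand": 1,"linear": [-0.2566,-0.075,0.055],"dr": [0,0,0.9]},
  ],
)

```text
time_s: 16.35
ee_pos: [0.5308, -0.2629, 0.2426]
orientation: [-2.965, -1.039, -0.0]
contact_force: [0.6, -0.3, 0.0]
width: 0.0853
```

Emit:
servo_tool(
  series=[
    {"hand": 1,"linear": [0,0,0],"dr": [0,0,0.18]},
    {"hand": 1,"linear": [0,0,0],"dr": [0,0,0.36]},
    {"hand": 1,"linear": [0,0,0],"dr": [0,0,0.54]},
    {"hand": 1,"linear": [0,0,0],"dr": [0,0,0.67]},
  ],
)

```text
time_s: 16.85
ee_pos: [0.5315, -0.2618, 0.2432]
orientation: [3.142, 0.007, 0.0]
contact_force: [-0.1, 0.4, -0.3]
width: 0.0853
```

Run:
```python
from h import *
plan([.529,-.261,.1755],0)
for n in("side","top"):
    p=env.get_image(n);u,v=map(int,proj(p,[.604,-.006,.05]));
    if n=="side": cv2.imwrite("pics/g5.png",cv2.resize(p["frame"][v-30:v+30,u-40:u+40],None,fx=10,fy=10)[:,:,::-1])
```

```text
t 16.85 pos [ 0.5315 -0.2618  0.2432] F [-0.07  0.37 -0.26] T [-0.035 -0.021 -0.008] w 0.0853
linear [-0.0025 -0.0008  0.0677] dr [ 0.     -0.0001  0.0044]
```

View pics/g5.png

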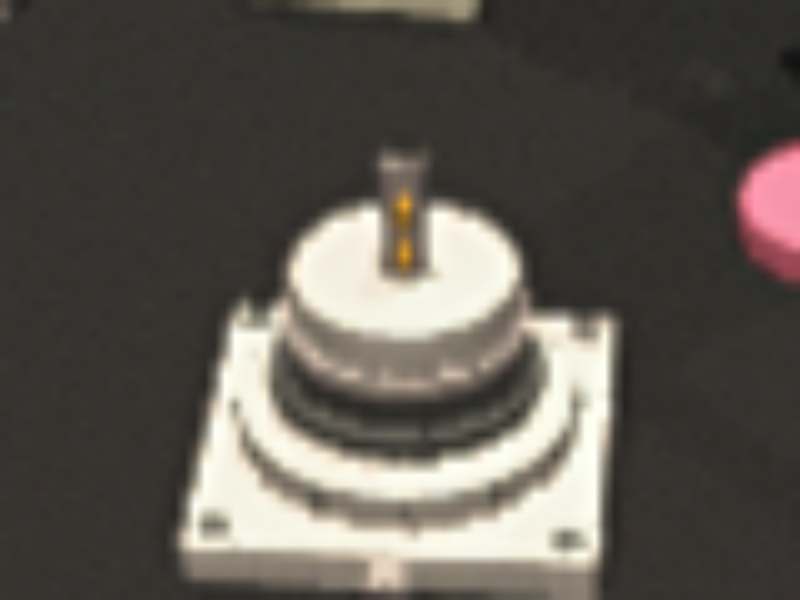

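Emit:
servo_tool(
  series=[
    {"hand": 1,"linear": [-0.0025,-0.0008,0.02],"dr": [0,0,0.0044]},
    {"hand": 1,"linear": [-0.0025,-0.0008,0.05],"dr": [0,0,0.0044]},
    {"hand": 1,"linear": [-0.0025,-0.0008,0.0677],"dr": [0,0,0.0044]},
    {"hand": 1,"linear": [-0.0025,-0.0008,0.0677],"dr": [0,0,0.0044]},
  ],
)

```text
time_s: 17.45
ee_pos: [0.5282, -0.2604, 0.1726]
orientation: [-3.139, -0.009, 0.006]
contact_force: [-0.1, -0.7, 0.5]
width: 0.0856
```

Emit:
servo_tool(
  series=[
    {"hand": 0.4,"linear": [0,0,0],"dr": [0,0,0]},
    {"hand": 0.4,"linear": [0,0,0],"dr": [0,0,0]},
    {"hand": 0.4,"linear": [0,0,0],"dr": [0,0,0]},
    {"hand": 0.4,"linear": [0,0,0],"dr": [0,0,0]},
    {"hand": 0.4,"linear": [0,0,0],"dr": [0,0,0]},
  ],
)

```text
time_s: 18.08
ee_pos: [0.5296, -0.2611, 0.1776]
orientation: [3.14, 0.008, 0.005]
contact_force: [-0.1, 1.0, 5.4]
width: 0.0446
```

The large spacer lies flat on the seat: its top rim is centred at about (405,270) and there's no visible gap. The medium spacer is gripped, so now I'll regrip it at 90° to centre it.

Emit:
servo_tool(
  series=[
    {"hand": 1,"linear": [0,0,0],"dr": [0,0,0]},
    {"hand": 1,"linear": [0,0,0],"dr": [0,0,0]},
    {"hand": 1,"linear": [0,0,0],"dr": [0,0,-0.18]},
    {"hand": 1,"linear": [0,0,0],"dr": [0,0,-0.36]},
    {"hand": 1,"linear": [0,0,0],"dr": [0,0,-0.54]},
  ],
)

```text
time_s: 18.7
ee_pos: [0.5289, -0.2608, 0.175]
orientation: [-3.023, -0.855, 0.001]
contact_force: [-0.2, 1.3, -0.0]
width: 0.0854
```

Emit:
servo_tool(
  series=[
    {"hand": 1,"linear": [0,0,0],"dr": [0,0,-0.18]},
    {"hand": 1,"linear": [0,0,0],"dr": [0,0,-0.36]},
    {"hand": 1,"linear": [0,0,0],"dr": [0,0,-0.54]},
    {"hand": 1,"linear": [0,0,0],"dr": [0,0,-0.72]},
    {"hand": 1,"linear": [0,0,0],"dr": [0,0,-0.9]},
  ],
)

```text
time_s: 19.32
ee_pos: [0.5289, -0.2608, 0.1749]
orientation: [-2.35, -2.084, 0.0]
contact_force: [0.6, -0.7, 0.7]
width: 0.0855
```

Emit:
servo_tool(
  series=[
    {"hand": 0.8,"linear": [0,0,0],"dr": [0,0,-0.135]},
    {"hand": 0.4,"linear": [0,0,0],"dr": [0,0,-0.135]},
    {"hand": 0.4,"linear": [0,0,0],"dr": [0,0,-0.135]},
    {"hand": 0.4,"linear": [0,0,0],"dr": [0,0,-0.135]},
    {"hand": 0.4,"linear": [0,0,0],"dr": [0,0,-0.135]},
  ],
)

```text
time_s: 19.95
ee_pos: [0.5291, -0.2609, 0.1757]
orientation: [2.212, 2.23, 0.0]
contact_force: [1.1, 0.2, 2.5]
width: 0.0451
```

Emit:
servo_tool(
  series=[
    {"hand": 0.4,"linear": [0,0,0],"dr": [0,0,0]},
  ],
)

```text
time_s: 20.08
ee_pos: [0.5291, -0.2609, 0.1757]
orientation: [2.211, 2.231, 0.0]
contact_force: [-0.2, 0.3, 3.2]
width: 0.045
```

```bash
python3 -c "
from h import *
plan([.604,-.0045,.29],np.pi/2)"
```

```text
t 20.07 pos [ 0.5291 -0.2609  0.1757] F [-0.24  0.33  3.24] T [ 0.071  0.089 -0.061] w 0.045
linear [ 0.2557  0.0772 -0.1143] dr [0.0007 0.0003 0.0089]
```

Emit:
servo_tool(
  series=[
    {"hand": 0.4,"linear": [0,0,-0.045],"dr": [0,0,0]},
    {"hand": 0.4,"linear": [0.02,0.005,-0.1],"dr": [0,0,0]},
    {"hand": 0.4,"linear": [0.07,0.02,-0.12],"dr": [0,0,0]},
    {"hand": 0.4,"linear": [0.125,0.037,-0.12],"dr": [0,0,0]},
    {"hand": 0.4,"linear": [0.18,0.055,-0.12],"dr": [0,0,0]},
  ],
)

```text
time_s: 20.7
ee_pos: [0.5825, -0.0788, 0.295]
orientation: [-2.212, -2.231, 0.0]
contact_force: [0.5, -0.6, -1.6]
width: 0.0447
```

Emit:
servo_tool(
  series=[
    {"hand": 0.4,"linear": [0.05,0.015,0],"dr": [0,0,0]},
    {"hand": 0.4,"linear": [0.0757,0.0222,0],"dr": [0,0,0]},
    {"hand": 0.4,"linear": [0.0757,0.0222,0],"dr": [0,0,0]},
    {"hand": 0.4,"linear": [0.0757,0.0222,0],"dr": [0,0,0]},
  ],
)

```text
time_s: 21.2
ee_pos: [0.6036, -0.005, 0.2946]
orientation: [-2.211, -2.231, 0.002]
contact_force: [-0.2, -0.3, -0.6]
width: 0.0454
```

```bash
python3 -c "
from h import *
plan([.6042,-.0045,.2745],np.pi/2)"
```

```text
t 21.2 pos [ 0.6036 -0.005   0.2946] F [-0.21 -0.27 -0.65] T [0.012 0.022 0.031] w 0.0454
linear [0.0005 0.0006 0.0201] dr [-0.0013  0.0005  0.009 ]
```

Emit:
servo_tool(
  series=[
    {"hand": 0.4,"linear": [0.0004,0.0006,0.01],"dr": [0,0,0]},
    {"hand": 0.4,"linear": [0.0004,0.0006,0.016],"dr": [0,0,0]},
    {"hand": 0.4,"linear": [0.0004,0.0006,0.018],"dr": [0,0,0]},
    {"hand": 0.4,"linear": [0.0004,0.0006,0.0205],"dr": [0,0,0]},
    {"hand": 0.4,"linear": [0.0004,0.0006,0.0205],"dr": [0,0,0]},
  ],
)

```text
time_s: 21.82
ee_pos: [0.6044, -0.0041, 0.2747]
orientation: [-2.211, -2.232, 0.0]
contact_force: [0.2, -0.2, 0.2]
width: 0.045
```

Emit:
servo_tool(
  series=[
    {"hand": 0.4,"linear": [0,0,0.001],"dr": [0,0,0]},
    {"hand": 0.4,"linear": [0,0,0.002],"dr": [0,0,0]},
  ],
)

```text
time_s: 22.08
ee_pos: [0.6044, -0.004, 0.273]
orientation: [2.211, 2.232, 0.0]
contact_force: [0.1, -0.2, -1.1]
width: 0.0453
```

Emit:
servo_tool(
  series=[
    {"hand": 0.4,"linear": [0,0,0.001],"dr": [0,0,0]},
    {"hand": 0.4,"linear": [0,0,0.002],"dr": [0,0,0]},
  ],
)

```text
time_s: 22.32
ee_pos: [0.6044, -0.004, 0.2707]
orientation: [-2.211, -2.232, 0.0]
contact_force: [0.1, -0.8, -0.5]
width: 0.045
```

```bash
python3 -c "
from h import *
plan([.6042,-.0045,.24],np.pi/2)"
```

```text
t 22.32 pos [ 0.6044 -0.004   0.2707] F [ 0.09 -0.76 -0.45] T [ 0.001  0.074 -0.027] w 0.045
linear [-0.0005 -0.0002  0.0307] dr [-0.     -0.      0.0093]
```

Threaded straight on. Next I'll push it down to about 4 mm above home.

Emit:
servo_tool(
  series=[
    {"hand": 0.4,"linear": [-0.0003,-0.0001,0.003],"dr": [0,0,0]},
    {"hand": 0.4,"linear": [-0.0003,-0.0001,0.006],"dr": [0,0,0]},
    {"hand": 0.4,"linear": [-0.0003,-0.0001,0.009],"dr": [0,0,0]},
    {"hand": 0.4,"linear": [-0.0003,-0.0001,0.012],"dr": [0,0,0]},
    {"hand": 0.4,"linear": [-0.0003,-0.0001,0.014],"dr": [0,0,0]},
  ],
)

```text
time_s: 22.95
ee_pos: [0.6043, -0.0043, 0.2567]
orientation: [-2.211, -2.232, -0.0]
contact_force: [-0.6, 1.5, 1.7]
width: 0.0448
```

Emit:
servo_tool(
  series=[
    {"hand": 0.4,"linear": [0,0,0.003],"dr": [0,0,0]},
    {"hand": 0.4,"linear": [0,0,0.006],"dr": [0,0,0]},
    {"hand": 0.4,"linear": [0,0,0.009],"dr": [0,0,0]},
    {"hand": 0.4,"linear": [0,0,0.0125],"dr": [0,0,0]},
    {"hand": 0.4,"linear": [0,0,0.0125],"dr": [0,0,0]},
  ],
)

```text
time_s: 23.58
ee_pos: [0.6042, -0.0042, 0.2434]
orientation: [-2.21, -2.231, 0.001]
contact_force: [1.1, 1.8, -0.5]
width: 0.045
```

Emit:
servo_tool(
  series=[
    {"hand": 0.4,"linear": [0,0,0.001],"dr": [0,0,0]},
    {"hand": 0.4,"linear": [0,0,0.0015],"dr": [0,0,0]},
  ],
)

```text
time_s: 23.82
ee_pos: [0.6043, -0.0044, 0.2427]
orientation: [-2.211, -2.232, 0.0]
contact_force: [-1.1, 1.7, 0.8]
width: 0.0449
```

Emit:
servo_tool(
  series=[
    {"hand": 0.4,"linear": [0,0,0.0008],"dr": [0,0,0]},
    {"hand": 0.4,"linear": [0,0,0.0015],"dr": [0,0,0]},
  ],
)

```text
time_s: 24.08
ee_pos: [0.6043, -0.0044, 0.2414]
orientation: [2.211, 2.232, -0.0]
contact_force: [-0.7, 1.6, 0.9]
width: 0.045
```

Emit:
servo_tool(
  series=[
    {"hand": 0.4,"linear": [0,0,0.0008],"dr": [0,0,0]},
    {"hand": 0.4,"linear": [0,0,0.001],"dr": [0,0,0]},
  ],
)

```text
time_s: 24.32
ee_pos: [0.6043, -0.0044, 0.2403]
orientation: [2.211, 2.232, 0.0]
contact_force: [0.2, 1.4, 1.1]
width: 0.0451
```

Emit:
servo_tool(
  series=[
    {"hand": 0.4,"linear": [0,0,0.0005],"dr": [0,0,0]},
    {"hand": 0.4,"linear": [0,0,0.001],"dr": [0,0,0]},
  ],
)

```text
time_s: 24.58
ee_pos: [0.6043, -0.0043, 0.2397]
orientation: [2.211, 2.232, 0.0]
contact_force: [-0.7, 0.8, 3.7]
width: 0.0452
```

Emit:
servo_tool(
  series=[
    {"hand": 0.4,"linear": [0,0,0.0005],"dr": [0,0,0]},
    {"hand": 0.4,"linear": [0,0,0.001],"dr": [0,0,0]},
  ],
)

```text
time_s: 24.82
ee_pos: [0.6043, -0.0043, 0.2391]
orientation: [2.211, 2.231, 0.0]
contact_force: [-2.2, 2.0, 6.0]
width: 0.0449
```

Emit:
servo_tool(
  series=[
    {"hand": 0.4,"linear": [0,0,0.0004],"dr": [0,0,0]},
    {"hand": 0.4,"linear": [0,0,0.0006],"dr": [0,0,0]},
  ],
)

```text
time_s: 25.08
ee_pos: [0.6043, -0.0043, 0.2385]
orientation: [2.211, 2.231, 0.0]
contact_force: [-2.8, 0.7, 6.4]
width: 0.0449
```

Medium is home: contact came at the predicted 0.2397, and 6.4 N is just taking up the seat spring. Now the small spacer.

Emit:
servo_tool(
  series=[
    {"hand": 0.8,"linear": [0,0,0],"dr": [0,0,0]},
    {"hand": 0.8,"linear": [0,0,0],"dr": [0,0,0]},
    {"hand": 1,"linear": [0,0,-0.005],"dr": [0,0,0]},
    {"hand": 1,"linear": [0,0,-0.035],"dr": [0,0,0]},
    {"hand": 1,"linear": [0,0,-0.065],"dr": [0,0,0]},
  ],
)

```text
time_s: 25.7
ee_pos: [0.6042, -0.0044, 0.3032]
orientation: [-2.211, -2.231, 0.001]
contact_force: [0.5, -0.0, 0.3]
width: 0.0853
```

Emit:
servo_tool(
  series=[
    {"hand": 1,"linear": [0.04,-0.022,0],"dr": [0,0,0.18]},
    {"hand": 1,"linear": [0.085,-0.05,0.01],"dr": [0,0,0.36]},
    {"hand": 1,"linear": [0.13,-0.078,0.02],"dr": [0,0,0.54]},
    {"hand": 1,"linear": [0.18,-0.105,0.04],"dr": [0,0,0.72]},
    {"hand": 1,"linear": [0.225,-0.131,0.06],"dr": [0,0,0.9]},
  ],
)

```text
time_s: 26.32
ee_pos: [0.4713, 0.2192, 0.2435]
orientation: [-2.961, -1.049, -0.002]
contact_force: [1.1, -0.2, 0.5]
width: 0.0853
```

Emit:
servo_tool(
  series=[
    {"hand": 1,"linear": [0,0,0],"dr": [0,0,0.18]},
    {"hand": 1,"linear": [0,0,0],"dr": [0,0,0.36]},
    {"hand": 1,"linear": [0,0,0],"dr": [0,0,0.54]},
    {"hand": 1,"linear": [0,0,0],"dr": [0,0,0.68]},
    {"hand": 1,"linear": [0,0,0],"dr": [0,0,0.68]},
  ],
)

```text
time_s: 26.95
ee_pos: [0.4723, 0.2179, 0.2437]
orientation: [-3.141, -0.012, -0.001]
contact_force: [0.0, 0.6, 0.1]
width: 0.0853
```

Run:
```python
from h import *
plan([.4735,.2205,.176],0)
p=env.get_image("side");u,v=map(int,proj(p,[.604,-.006,.05]))
cv2.imwrite("pics/g6.png",cv2.resize(p["frame"][v-30:v+30,u-40:u+40],None,fx=10,fy=10)[:,:,::-1])
```

```text
t 26.95 pos [0.4723 0.2179 0.2437] F [0.04 0.6  0.06] T [-0.014  0.012 -0.017] w 0.0853
linear [ 0.0012 -0.0026  0.0677] dr [-0.0001 -0.0004  0.0079]
```

View pics/g6.png

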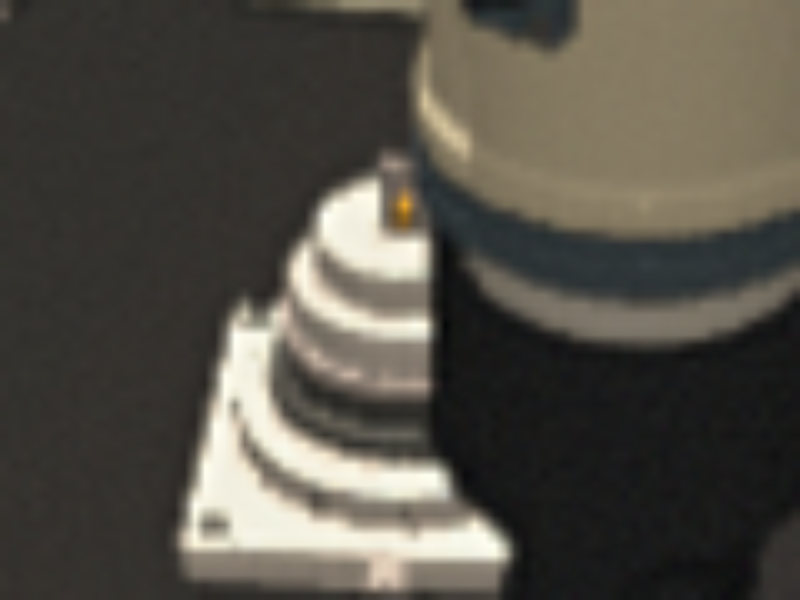

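Emit:
servo_tool(
  series=[
    {"hand": 1,"linear": [0.0012,-0.0026,0.02],"dr": [0,0,0.008]},
    {"hand": 1,"linear": [0.0012,-0.0026,0.05],"dr": [0,0,0.008]},
    {"hand": 1,"linear": [0.0012,-0.0026,0.0677],"dr": [0,0,0.008]},
    {"hand": 1,"linear": [0.0012,-0.0026,0.0677],"dr": [0,0,0.008]},
  ],
)

```text
time_s: 27.5
ee_pos: [0.4727, 0.2202, 0.1732]
orientation: [3.14, -0.001, -0.007]
contact_force: [0.1, -1.2, -0.1]
width: 0.0856
```

Emit:
servo_tool(
  series=[
    {"hand": 0.25,"linear": [0,0,0],"dr": [0,0,0]},
    {"hand": 0.25,"linear": [0,0,0],"dr": [0,0,0]},
    {"hand": 0.25,"linear": [0,0,0],"dr": [0,0,0]},
    {"hand": 0.25,"linear": [0,0,0],"dr": [0,0,0]},
    {"hand": 0.25,"linear": [0,0,0],"dr": [0,0,0]},
  ],
)

```text
time_s: 28.12
ee_pos: [0.4739, 0.2207, 0.1772]
orientation: [-3.141, 0.002, -0.004]
contact_force: [0.4, 0.7, 6.3]
width: 0.0324
```

Emit:
servo_tool(
  series=[
    {"hand": 0.25,"linear": [0,0,0],"dr": [0,0,0]},
    {"hand": 0.25,"linear": [0,0,0],"dr": [0,0,0]},
  ],
)

```text
time_s: 28.38
ee_pos: [0.4739, 0.2207, 0.1772]
orientation: [-3.141, 0.002, -0.004]
contact_force: [-0.1, -0.6, 6.0]
width: 0.0327
```

The medium lies flat on the large: its left rim shows at (315,225) with no gap, and the arm hides the right side. I'm regripping the small at 90°.

Emit:
servo_tool(
  series=[
    {"hand": 1,"linear": [0,0,0],"dr": [0,0,0]},
    {"hand": 1,"linear": [0,0,0],"dr": [0,0,0]},
    {"hand": 1,"linear": [0,0,0],"dr": [0,0,-0.18]},
    {"hand": 1,"linear": [0,0,0],"dr": [0,0,-0.36]},
    {"hand": 1,"linear": [0,0,0],"dr": [0,0,-0.54]},
  ],
)

```text
time_s: 29.0
ee_pos: [0.4733, 0.2204, 0.1752]
orientation: [3.026, 0.845, -0.002]
contact_force: [-0.5, -0.8, -0.4]
width: 0.0853
```

Emit:
servo_tool(
  series=[
    {"hand": 1,"linear": [0,0,0],"dr": [0,0,-0.18]},
    {"hand": 1,"linear": [0,0,0],"dr": [0,0,-0.36]},
    {"hand": 1,"linear": [0,0,0],"dr": [0,0,-0.54]},
    {"hand": 1,"linear": [0,0,0],"dr": [0,0,-0.72]},
    {"hand": 1,"linear": [0,0,0],"dr": [0,0,-0.9]},
  ],
)

```text
time_s: 29.62
ee_pos: [0.4733, 0.2204, 0.1752]
orientation: [-2.357, -2.077, 0.001]
contact_force: [-0.0, 0.2, 0.7]
width: 0.0853
```

Emit:
servo_tool(
  series=[
    {"hand": 0.8,"linear": [0,0,0],"dr": [0,0,-0.14]},
    {"hand": 0.25,"linear": [0,0,0],"dr": [0,0,-0.14]},
    {"hand": 0.25,"linear": [0,0,0],"dr": [0,0,-0.14]},
    {"hand": 0.25,"linear": [0,0,0],"dr": [0,0,-0.14]},
    {"hand": 0.25,"linear": [0,0,0],"dr": [0,0,-0.14]},
  ],
)

```text
time_s: 30.25
ee_pos: [0.4735, 0.2205, 0.1759]
orientation: [2.214, 2.229, 0.0]
contact_force: [1.0, 0.3, 1.0]
width: 0.0323
```

Emit:
servo_tool(
  series=[
    {"hand": 0.25,"linear": [0,0,0],"dr": [0,0,0]},
    {"hand": 0.25,"linear": [0,0,0],"dr": [0,0,0]},
  ],
)

```text
time_s: 30.5
ee_pos: [0.4735, 0.2205, 0.1758]
orientation: [2.213, 2.23, 0.0]
contact_force: [0.6, 0.1, 1.3]
width: 0.0328
```

```bash
python3 -c "
from h import *
plan([.6043,-.0043,.31],np.pi/2)"
```

```text
t 30.5 pos [0.4735 0.2205 0.1758] F [0.61 0.12 1.26] T [ 0.048 -0.016 -0.027] w 0.0328
linear [-0.2258  0.1291 -0.1342] dr [ 0.0003 -0.0001  0.0076]
```

Emit:
servo_tool(
  series=[
    {"hand": 0.25,"linear": [0,0,-0.045],"dr": [0,0,0]},
    {"hand": 0.25,"linear": [-0.02,0.01,-0.1],"dr": [0,0,0]},
    {"hand": 0.25,"linear": [-0.065,0.037,-0.12],"dr": [0,0,0]},
    {"hand": 0.25,"linear": [-0.115,0.065,-0.12],"dr": [0,0,0]},
    {"hand": 0.25,"linear": [-0.165,0.094,-0.12],"dr": [0,0,0]},
  ],
)

```text
time_s: 31.12
ee_pos: [0.5693, 0.0548, 0.2961]
orientation: [2.212, 2.23, 0.001]
contact_force: [0.7, -0.1, -0.5]
width: 0.0327
```

Emit:
servo_tool(
  series=[
    {"hand": 0.25,"linear": [-0.045,0.025,0],"dr": [0,0,0]},
    {"hand": 0.25,"linear": [-0.0608,0.0351,0],"dr": [0,0,0]},
    {"hand": 0.25,"linear": [-0.0608,0.0351,0],"dr": [0,0,0]},
    {"hand": 0.25,"linear": [-0.0608,0.0351,0],"dr": [0,0,0]},
  ],
)

```text
time_s: 31.62
ee_pos: [0.6039, -0.003, 0.2956]
orientation: [-2.211, -2.231, -0.0]
contact_force: [0.3, -0.4, -0.4]
width: 0.0329
```

```bash
python3 -c "
from h import *
plan([.6043,-.0043,.2745],np.pi/2)"
```

```text
t 31.62 pos [ 0.6039 -0.003   0.2956] F [ 0.28 -0.38 -0.38] T [ 0.037 -0.017  0.006] w 0.0329
linear [-0.0013  0.0004  0.0211] dr [-0.0007 -0.0007  0.009 ]
```

Emit:
servo_tool(
  series=[
    {"hand": 0.25,"linear": [-0.0009,0.0002,0.01],"dr": [0,0,0]},
    {"hand": 0.25,"linear": [-0.0009,0.0002,0.014],"dr": [0,0,0]},
    {"hand": 0.25,"linear": [-0.0009,0.0002,0.016],"dr": [0,0,0]},
    {"hand": 0.25,"linear": [-0.0009,0.0002,0.017],"dr": [0,0,0]},
  ],
)

```text
time_s: 32.12
ee_pos: [0.6044, -0.005, 0.2786]
orientation: [-2.212, -2.23, 0.0]
contact_force: [0.9, 0.1, 0.7]
width: 0.0327
```

```bash
python3 -c "
from h import *
plan([.6043,-.0043,.2735],np.pi/2)"
```

```text
t 32.12 pos [ 0.6044 -0.005   0.2786] F [0.86 0.08 0.71] T [-0.028 -0.027  0.06 ] w 0.0327
linear [ 0.0007 -0.0001  0.0051] dr [-0.0001 -0.      0.0081]
```

Emit:
servo_tool(
  series=[
    {"hand": 0.25,"linear": [0.0006,0,0],"dr": [0,0,0]},
    {"hand": 0.25,"linear": [0.0006,0,0.002],"dr": [0,0,0]},
    {"hand": 0.25,"linear": [0.0006,0,0.004],"dr": [0,0,0]},
    {"hand": 0.25,"linear": [0.0006,0,0.005],"dr": [0,0,0]},
  ],
)

```text
time_s: 32.62
ee_pos: [0.6045, -0.0046, 0.2735]
orientation: [-2.213, -2.23, 0.0]
contact_force: [-0.8, -0.6, -1.1]
width: 0.0325
```

Emit:
servo_tool(
  series=[
    {"hand": 0.25,"linear": [0,0,0.001],"dr": [0,0,0]},
    {"hand": 0.25,"linear": [0,0,0.002],"dr": [0,0,0]},
  ],
)

```text
time_s: 32.88
ee_pos: [0.6045, -0.0046, 0.2717]
orientation: [-2.213, -2.23, 0.0]
contact_force: [-0.3, -0.1, -0.1]
width: 0.0328
```

Emit:
servo_tool(
  series=[
    {"hand": 0.25,"linear": [0.0002,-0.0002,0.003],"dr": [0,0,0]},
    {"hand": 0.25,"linear": [0.0002,-0.0002,0.006],"dr": [0,0,0]},
    {"hand": 0.25,"linear": [0.0002,-0.0002,0.009],"dr": [0,0,0]},
    {"hand": 0.25,"linear": [0.0002,-0.0002,0.012],"dr": [0,0,0]},
    {"hand": 0.25,"linear": [0.0002,-0.0002,0.014],"dr": [0,0,0]},
  ],
)

```text
time_s: 33.5
ee_pos: [0.6043, -0.0044, 0.2577]
orientation: [2.213, 2.23, 0.0]
contact_force: [-0.3, -0.5, 2.2]
width: 0.0325
```

Emit:
servo_tool(
  series=[
    {"hand": 0.25,"linear": [0,0,0.001],"dr": [0,0,0]},
    {"hand": 0.25,"linear": [0,0,0.002],"dr": [0,0,0]},
  ],
)

```text
time_s: 33.75
ee_pos: [0.6043, -0.0044, 0.2558]
orientation: [2.213, 2.23, 0.0]
contact_force: [-0.2, -0.8, 1.6]
width: 0.0329
```

Emit:
servo_tool(
  series=[
    {"hand": 0.25,"linear": [0,0,0.0008],"dr": [0,0,0]},
    {"hand": 0.25,"linear": [0,0,0.0015],"dr": [0,0,0]},
  ],
)

```text
time_s: 34.0
ee_pos: [0.6043, -0.0044, 0.2542]
orientation: [2.213, 2.23, 0.0]
contact_force: [-0.0, 0.1, 1.6]
width: 0.0328
```

Emit:
servo_tool(
  series=[
    {"hand": 0.25,"linear": [0,0,0.0005],"dr": [0,0,0]},
    {"hand": 0.25,"linear": [0,0,0.001],"dr": [0,0,0]},
  ],
)

```text
time_s: 34.25
ee_pos: [0.6043, -0.0044, 0.2538]
orientation: [2.213, 2.23, 0.0]
contact_force: [-1.3, -0.1, 5.3]
width: 0.0329
```

Contact came at 0.2538, as predicted. One small further press, then I'll release.

Emit:
servo_tool(
  series=[
    {"hand": 0.25,"linear": [0,0,0.0005],"dr": [0,0,0]},
    {"hand": 0.25,"linear": [0,0,0.0012],"dr": [0,0,0]},
  ],
)

```text
time_s: 34.5
ee_pos: [0.6043, -0.0044, 0.2527]
orientation: [2.212, 2.23, 0.001]
contact_force: [-1.9, -0.2, 5.4]
width: 0.0327
```

Emit:
servo_tool(
  series=[
    {"hand": 0.7,"linear": [0,0,0],"dr": [0,0,0]},
    {"hand": 0.7,"linear": [0,0,0],"dr": [0,0,0]},
    {"hand": 1,"linear": [0,0,-0.005],"dr": [0,0,0]},
    {"hand": 1,"linear": [0,0,-0.035],"dr": [0,0,0]},
    {"hand": 1,"linear": [0,0,-0.075],"dr": [0,0,0]},
  ],
)

```text
time_s: 35.12
ee_pos: [0.6041, -0.0044, 0.3265]
orientation: [-2.211, -2.229, 0.003]
contact_force: [-0.4, -0.3, 0.0]
width: 0.0856
```

Emit:
servo_tool(
  series=[
    {"hand": 1,"linear": [-0.05,-0.02,-0.02],"dr": [0,0,0]},
    {"hand": 1,"linear": [-0.1,-0.04,-0.03],"dr": [0,0,0]},
    {"hand": 1,"linear": [-0.15,-0.05,-0.03],"dr": [0,0,0]},
    {"hand": 1,"linear": [-0.2,-0.06,-0.03],"dr": [0,0,0]},
    {"hand": 1,"linear": [-0.25,-0.07,-0.03],"dr": [0,0,0]},
  ],
)

```text
time_s: 35.75
ee_pos: [0.5357, -0.2565, 0.3575]
orientation: [2.212, 2.23, 0.0]
contact_force: [0.4, -0.3, -0.3]
width: 0.0854
```

Run:
```python
from h import *
plan([.6043,-.0043,.2745],np.pi/2)
p=env.get_image("side");u,v=map(int,proj(p,[.604,-.006,.06]))
cv2.imwrite("pics/g7.png",cv2.resize(p["frame"][v-30:v+30,u-40:u+40],None,fx=10,fy=10)[:,:,::-1])
f=lambda X:[round(10*(a-b+o)) for a,b,o in zip(proj(p,X),(u,v),(40,30))]
print("front rim rows of tops L,M,S at home:",[f([.6043-.2*r,-.0043+.98*r,z]) for r,z in((.031,.064),(.024,.078),(.018,.092))],"tip",f([.6043,-.0043,.1]))
```

```text
t 35.75 pos [ 0.5357 -0.2565  0.3575] F [ 0.35 -0.35 -0.26] T [ 0.035 -0.075 -0.018] w 0.0854
linear [0.2516 0.0705 0.083 ] dr [0.0007 0.0003 0.0079]
front rim rows of tops L,M,S at home: [[378, 363], [381, 303], [384, 246]] tip [395, 183]
```

View pics/g7.png

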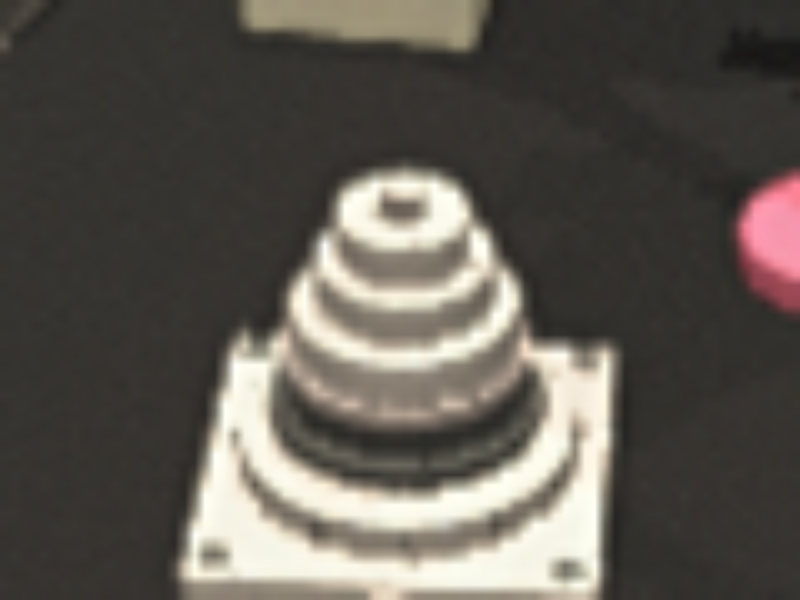

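Run:
```python
from h import *
p=env.get_image("side");u,v=map(int,proj(p,[.604,-.006,.06]))
print("tip px",proj(p,[.6043,-.0043,.1]),proj(p,[.6043,-.0043,.092]),"row0 of crop",v-30,"col0",u-40)
g=p["frame"].mean(2).astype(int)
for r in range(v-17,v-3): print(r,g[r,u-9:u+9])
g0=cv2.imread("pics/g5.png").mean(2)[5::10,5::10].astype(int)
print("g5 (large only)");print(g0[13:29,33:47])
for l in("spacer_large","spacer_medium","spacer_small","vial_a","beaker","cuvette_box","wrench","wash_bottle"):
    print(l,[(ray(p,d["location"],0).round(3)[:2].tolist()) for d in env.tip_of(l,p)[:4]])
```

```text
tip px (np.float64(236.4863223952992), np.float64(175.253509543599)) (np.float64(236.53669821938848), np.float64(177.80844890326054)) row0 of crop 157 col0 197
170 [50 51 49 53 52 52 50 52 51 50 52 51 51 52 54 53 51 52]
171 [51 52 51 52 51 51 51 50 52 49 48 52 50 51 50 50 51 50]
172 [52 52 53 51 48 46 46 46 47 48 46 45 48 48 50 52 51 52]
173 [52 50 50 48 45 46 53 58 63 82 66 59 52 45 45 49 49 50]
174 [ 51  49  47  47  65  92 140 142 156 181 160 141 139  90  51  44  47  52]
175 [ 52  48  48  97 158 199 251 231 247 251 250 237 251 193 140  56  44  49]
176 [ 50  42  75 198 251 250 244 155 200 218 211 201 250 250 250 118  41  47]
177 [ 50  45 110 251 249 244 220  93  95 100 102 161 246 246 250 198  66  42]
178 [ 46  47 124 251 245 241 198 121 100  98 107 164 243 244 250 241  92  40]
179 [ 44  68 123 237 245 245 243 221 175 173 196 245 246 246 243 184 150  87]
180 [ 68 163 161 140 219 240 244 246 248 247 241 246 245 237 197 133 248 189]
181 [114 254 167 101 124 161 208 229 232 230 199 214 201 135 103 120 251 250]
182 [134 253 200 107 103 114 123 131 133 130 120 128 124 105  97 122 241 250
[... 728 characters left out ...]
246 240 237 239]
 [237 236 235 239 232 131  96 124  95 147 245 239 236 237]
 [235 235 235 238 215 115  95 133  89 138 245 240 237 236]
 [234 235 236 238 211 102  88  98  82 122 232 241 238 236]
 [236 235 236 234 222 149 126 113 123 164 202 238 238 237]
 [235 236 235 228 230 229 209 196 208 244 240 238 239 238]]
spacer_large [[0.338, -0.034], [0.334, 0.046], [0.369, -0.16], [0.515, -0.135]]
spacer_medium [[0.633, -0.078]]
spacer_small [[0.639, -0.104]]
vial_a [[0.437, 0.121], [0.446, -0.123]]
beaker [[0.701, 0.263]]
cuvette_box [[0.714, -0.283], [0.524, -0.436], [0.433, 0.117], [0.703, 0.26]]
wrench [[0.52, -0.439]]
wash_bottle [[0.58, 0.404], [0.647, -0.099], [0.431, 0.115], [0.643, -0.119]]
```

```bash
python3 -c "
from h import *
print(env.job_done(), env.sense()['time_s'])"
```

```text
the job is handed in; nothing more can be done
the job is handed in; nothing more can be done
```

All three spacers are threaded on the spindle and pressed home, with the large at the bottom, then the medium, then the small on top. I handed the job in at about 36 s of robot time.

**How it went:** I gripped each spacer twice, at right angles, to centre it. I found the spindle by feel with the large spacer, at about (0.604, −0.0044). The medium and small then went straight on. The first try at gripping the large was too shallow and off-centre, so I redid it. The large was also regripped 4.5 mm higher just before its final press, to keep the fingertips off the seat.

**Last checks:**
- **Fit:** the medium and small met resistance exactly where predicted if everything below was home (tool height 0.2397 and 0.2538 m). In the final side picture all three rims are within about 2 mm of their predicted places, with no visible gap.
- **Seat force:** the most I read while pressing was 7 N, with the seat sinking about 2 mm (roughly 3 mm in the picture), inside the 6 mm limit. Force is only reported at the end of each move, so brief peaks in between were not seen.
- **Bystanders:** the vials, beaker, box, wrench and bottle were re-detected within about 1.5 cm of where they started, which is the detector's own scatter. I saw no sign of contact.

**Disagreement:** in the last picture the 8 mm of spindle above the small spacer is only about 2–3 pixels tall and hard to tell from the bore. The fully home result therefore rests on the felt heights and rim positions. The detectors also gave unreliable positions for the stacked spacers, so I did not use them.

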